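Nest the washed plaster beakers

TASK

The washed plaster-mixing beakers are ready to be put away: leave the wide low one standing upright on the bench, take the medium one out of its leaning drying cradle and nest it in the wide one, let go, then nest the slim tall one from the other cradle inside the medium one. Lower each gently, without dropping or forcing it, until it stands upright and fully down on the floor of the one outside it, and leave the other things on the bench as they are.

Things in the scene. Friction and masses are not known exactly. Their poses are not given: they have to be found in the camera images.
- tub: the wide low beaker, white plastic, round and open at the top, 84 mm across the rim, 76 mm at the foot, 62 mm tall, wall 3.5 mm, floor 5 mm thick; stands loose and upright on the bench. Origin: centre of its underside; z up its axis to the mouth.
- mid: the medium beaker, same white plastic, 68 mm across the rim, 62 mm at the foot, 92 mm tall, wall 3 mm, floor 4 mm thick, about 90 g. Lies in cradle_mid, mouth leaning 33 degrees from vertical; the upper 40 mm are free for a grip across it, along the cradle's y. Origin: centre of its underside; z along its axis to the mouth. Nested, its underside is 5 mm above tub's, its rim 35 mm above tub's.
- slim: the slim tall beaker, same white plastic, 54 mm across the rim, 49 mm at the foot, 120 mm tall, wall 3 mm, about 80 g. Lies in cradle_slim, mouth leaning 33 degrees from vertical; the upper 65 mm are free for a grip across it, along the cradle's y. Origin: centre of its underside; z along its axis to the mouth. Nested, its underside is 4 mm above mid's, its rim 32 mm above mid's.
- cradle_mid: fixed wooden leaning stand, footprint about 145 x 100 mm, about 80 mm tall, that holds the medium beaker: sloping foot plate, sloping rest on the -x side, low cheeks on both sides. Origin: on the bench; the beaker's foot centre lies 40 mm above it; the beaker's mouth leans to the stand's -x (roughly to the robot), y is across.
- cradle_slim: the same kind of stand, a little narrower, for the slim beaker; the beaker's foot centre lies 36 mm above its origin; the mouth leans to the stand's -x.
- glue: bystander: orange glue bottle, 52 mm across, 130 mm tall; origin: centre of its underside
- jar1: bystander: small paint jar with white cap, 42 mm across, 45 mm tall; origin: centre of its underside
- jar2: bystander: small paint jar with black cap, 42 mm across, 45 mm tall; origin: centre of its underside
- carton: bystander: white rectangular plastic tub, 105 x 80 x 45 mm; origin: centre of its underside
- brush: bystander: paint brush, 170 mm long, lying flat along its x
- stones: bystander: cast plaster block, 50 x 34 x 34 mm; origin: centre of its underside
Not all that is in view belongs to the job. What is shaped like the slim but turquoise is not meant.

How it is judged:
On the way:
1. the medium beaker stands fully down in the wide one, let go, the slim one not yet in it (angle between tub's own z axis and vertical below 0.08 rad and height (world z) of tub below 0.006 m and z of mid in the frame of tub between 0.001 and 0.009 m and horizontal distance between mid and tub below 0.009 m and angle between mid's own z axis and vertical below 0.12 rad and contact force between the fingers and mid below 0.05 N and distance between slim and mid above 0.05 m), for 0.2 s.
At the end, for the whole second after the job is handed in: The wide beaker stands upright on the bench, the medium one stands in it and the slim one in the medium one, each upright within 7 degrees and with its underside within 4 mm of its seat on the floor of the next (foot centres within 9 mm of each other), all at rest and released (angle between tub's own z axis and vertical below 0.08 rad and height (world z) of tub below 0.006 m and z of mid in the frame of tub between 0.001 and 0.009 m and horizontal distance between mid and tub below 0.009 m and angle between each of mid, slim's own z axis and vertical below 0.12 rad and z of slim in the frame of mid between 0 and 0.008 m and horizontal distance between slim and mid below 0.009 m and linear speed of each of tub, mid, slim below 0.02 m/s); the robot touches nothing.
It fails at once if a bystander is pushed more than 40 mm (distance of any of glue, jar1, jar2, carton, brush, stones from where it was at the start of the episode above 0.04 m).
It fails at once if the glue bottle or a jar is knocked over (angle between any of glue, jar1, jar2's own z axis and vertical above 0.6 rad).
It fails at once if the wide beaker is tipped more than 20 degrees (angle between tub's own z axis and vertical above 0.35 rad).
It fails at once if a beaker is banged or forced into the next with more than 40 N (contact force between mid and tub above 40 N or contact force between slim and mid above 40 N).
It fails at once if a beaker is dropped (falls free from more than about 18 mm) ((contact force between the fingers and mid below 0.05 N and linear speed of mid above 0.6 m/s) or (contact force between the fingers and slim below 0.05 N and linear speed of slim above 0.6 m/s)).
It also fails if it takes over 64 s, if anything falls off the work surface, if the arm or the gripper's body presses on something with over 40 N, if the wrist force passes 120 N, or if a joint passes its speed limit or range.

ROBOT

A 7-joint arm with a two-finger parallel gripper is mounted at the origin on the work surface. World frame = base frame: x ahead of the robot, y to its left, z up, the work surface at z = 0. Lengths are in m, angles in rad, forces in N, time in s.
With the tool pointing down it reaches from about 0.4 to 0.85 m from the base axis. Payload 10.4 kg.
Tool frame: the origin (TCP) lies between the finger pads; the fingertips stand r.nose_length ahead of it and the grasp point (between the pads) lies 6 mm ahead of it (r.nose_length is the distance from the TCP to the fingertips, in m); z points along the fingers, x is the direction in which the jaws open and shut, and the axes are right-handed (so a half turn about z gives the same grasp; the last joint's range is limited). The gripper opens to 87 mm and grips with 3 to 60 N. Pads are 19 mm wide; open, the fingers measure 117 mm over their backs; the gripper's body (75 mm by 190 mm) begins 51 mm behind the grasp point.
Start: joints at [1.103, 0.332, -0.065, 1.46, 0.022, 1.35, -0.088], TCP at [0.269, -0.564, 0.248] pointing down, gripper open.
Joint ranges: [-2.6, 2.6], [-0.5, 2.12], [-1.47, 1.34], [0.16, 2.42], [-1.27, 4.41], [0.06, 2.06], [-2.6, 2.6]. Speed limits (rad/s): [2.22, 2.22, 2.79, 2.79, 3.14, 3.14, 3.14].

INTERFACE

Orientations are given as a unit quaternion [x, y, z, w].
In Python, from bench import r gives the robot as it stands. The module is installed in compiled form; this text tells all that it offers.
- The arm moves only by the shell command python3 -m creep 'ROWS' [OPENING] [FORCE]. ROWS is JSON, a list of rows, each an object of numbers: "x", "y", "z": the shift along the world's x, y, z in m; "spin": the turn about the world's z in degrees. In form: [{"x": .., "y": .., "z": .., "spin": ..}, ...]. A call has 1 to 12 rows; each row is the pose to reach, as a shift and turn from the pose commanded when the call began; what a row does not reach only later rows make up. A row lasts 1/8 s, in which the tool goes at most 62.5 mm and 10.7 degrees, less where a joint would pass 70% of its speed; a pose out of reach is approached as far as the arm can. A call with a gripper value outside its range is refused whole. OPENING is the finger opening in m, from 0 to 0.087, set as the call begins (- or left out, the last holds). The fingers move at their own pace and stop on an object; FORCE is the grip in N (left out, the last holds). Time passes only in rows, so rows that repeat a pose let the fingers close. It gives the time, the measured TCP pose, the force and the opening at its end, in the units of the state.
- r.read_state(): the state, without advancing time (a new reading comes with each control period).
- r.camera(name): name is "side" or "top"; returns a dict with "pixels" (420x560x3 uint8, blue, green, red), "z_map" (420x560 float32, m along the optical axis (not along the pixel's ray), 0 where there is no reading), "K" (3x3 intrinsics, pixels), "R" (3x3) and "t" (3): a world point X has camera coordinates R X + t. Camera axes: x right, y down, z forward; pixel columns grow to the right and rows downward; lengths in m; the calibration is good to about 2 mm. A picture is of the moment at which its call begins.
- r.close_job(): hands the job in, once; it reports no verdict.
The state is a dict: "time": time; "joint_positions": joint angles; "joint_vel": joint speeds; "joint_torque": joint torques, N m; "ee_pos": TCP position; "eef_rot": TCP orientation; "ft_force": force on the tool from outside, world axes, zero at the start; "torque": the same for the moment, N m; "width": finger opening in m.
Only numpy, scipy, OpenCV 4.12 (cv2) and the standard library are available. Lean on these libraries where they do the work, as an engineer would, in place of code of your own. Each camera call takes 0.05 s, during which the arm holds its last target. There are 200 camera calls.

## Working session

There is one attempt and no reset: what is moved stays moved. The work goes in short steps, Python scripts to look and compute and a shell command to move; the robot and the scene stay as the last step left them, time stands still between calls to the robot, and variables do not carry over. Pictures are saved under pics/ and viewed, about 8 in all and at most 12, crops included, and the job is handed in when it is done.

```bash
mkdir -p pics
cat > h.py <<'E'
import numpy as np, cv2
from bench import r
def snap(name,fn):
    c=r.camera(name); cv2.imwrite('pics/'+fn,c['pixels']); np.savez('pics/'+name+'.npz',**c); return c
def cloud(c):
    z=c['z_map'];v,u=np.mgrid[:z.shape[0],:z.shape[1]]
    K=np.array(c['K']);P=np.stack([(u-K[0,2])/K[0,0]*z,(v-K[1,2])/K[1,1]*z,z],-1)
    W=(P-np.array(c['t']))@np.array(c['R']); W[z==0]=np.nan
    return W
E
python3 - <<'E'
from h import *
for n in('side','top'):
    c=snap(n,n+'1.png'); print(n,c['K'].tolist(),(-c['R'].T@c['t']).round(3),c['R'].round(2).tolist())
s=r.read_state();print(s['time'],s['ee_pos'],s['eef_rot'],s['width'],r.nose_length)
E
```

```text
side [[459.5814144830707, 0.0, 273.04790456380215], [0.0, 459.5814144830707, 212.7432633638569], [0.0, 0.0, 1.0]] [0.278 0.756 0.581] [[-0.94, -0.35, -0.02], [-0.19, 0.54, -0.82], [0.3, -0.76, -0.57]]
top [[539.5611215819339, 0.0, 287.23259758652216], [0.0, 539.5611215819339, 203.22322587924845], [0.0, 0.0, 1.0]] [0.489 0.042 1.18 ] [[-0.02, -1.0, -0.03], [-1.0, 0.02, -0.07], [0.07, 0.03, -1.0]]
0.1 [ 0.26877005 -0.56390463  0.24687225] [ 8.45661203e-01 -5.33719721e-01 -5.38297991e-04 -3.15636715e-04] 0.08713622670951013 0.025
```

View pics/top1.png

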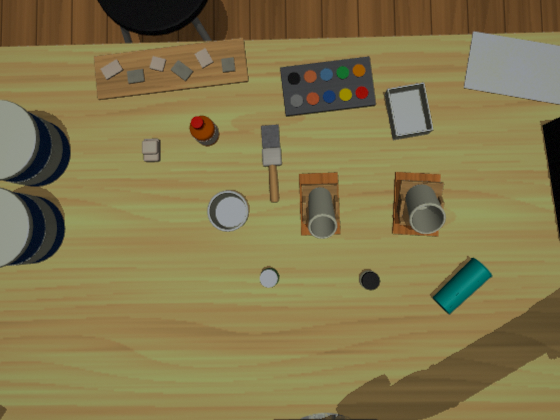

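View pics/side1.png

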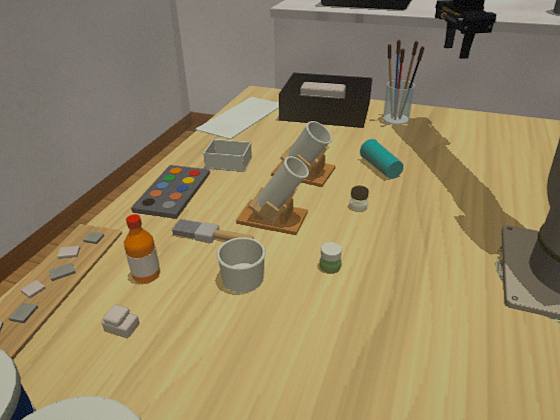

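The top view shows the tub at (228,211), slim's rim at about (322,228), mid's rim at about (427,219), and jars at (269,278) and (370,280). Next I fit the poses to the depth from both views.

```bash
cat >> h.py <<'E'
from scipy.optimize import least_squares
def pts(c,xy,rad,zmin,zmax=.2):
    W=cloud(c);hsv=cv2.cvtColor(np.asarray(c['pixels']),cv2.COLOR_BGR2HSV)
    m=(hsv[...,1]<70)&(np.hypot(W[...,0]-xy[0],W[...,1]-xy[1])<rad)&(W[...,2]>zmin)&(W[...,2]<zmax)
    return W[m]
def fit(P,p0,dims,free):
    # p: x,y,z,tilt,yaw(of -x lean) ; dims: r_foot,r_rim,h,wall
    rf,rr,h,w=dims; p0=np.array(p0,float)
    def res(q):
        p=p0.copy();p[free]=q
        a=np.array([-np.sin(p[3])*np.cos(p[4]),-np.sin(p[3])*np.sin(p[4]),np.cos(p[3])])
        d=P-p[:3];s=d@a;rad=np.linalg.norm(d-s[:,None]*a,axis=1)
        ro=rf+(rr-rf)*s/h
        e=rad-ro; f=rad-(ro-w); g=np.where(np.abs(e)<np.abs(f),e,f)
        over=np.maximum(s-h,0)+np.maximum(-s,0)
        return np.hypot(g,over)
    o=least_squares(res,p0[free],loss='soft_l1',f_scale=.002)
    p=p0.copy();p[free]=o.x;return p,np.median(np.abs(res(o.x)))
E
python3 - <<'E'
from h import *
C={n:dict(np.load('pics/'+n+'.npz')) for n in('side','top')}
W=cloud(C['top']);
for u,v in[(228,186),(322,220),(427,210),(322,237),(427,232),(202,126),(269,278),(370,280),(462,286),(273,140)]:print((u,v),W[v,u].round(3))
D={'mid':(.031,.034,.092,.003),'slim':(.0245,.027,.12,.003),'tub':(.038,.042,.062,.0035)}
for n,uv,h,z in(('mid',(427,210),.092,.04),('slim',(322,220),.12,.036),('tub',(228,186),.062,0)):
    g=W[uv[1],uv[0]][:2]
    for views in(('top',),('side',),('top','side')):
        P=np.vstack([pts(C[v],g+[0.0 if n!='tub' else -.04,0],.09 if n!='tub' else .06,.05 if n!='tub' else .01) for v in views])
        t=np.radians(33) if n!='tub' else 0
        p0=[g[0]+(.05 if t else -.04),g[1],z,t,0]
        p,m=fit(P,p0,D[n],[0,1,4] if t else [0,1])
        a=np.array([-np.sin(t)*np.cos(p[4]),-np.sin(t)*np.sin(p[4]),np.cos(t)])
        print(n,views,len(P),p.round(4),'med',round(m,4),'rim',(p[:3]+a*h).round(4))
E
```

```text
(228, 186) [ 0.616  0.202 -0.003]
(322, 220) [ 0.534 -0.     0.075]
(427, 210) [ 0.553 -0.223  0.038]
(322, 237) [0.499 0.002 0.123]
(427, 232) [ 0.506 -0.209  0.093]
(202, 126) [0.724 0.236 0.124]
(269, 278) [0.416 0.112 0.045]
(370, 280) [ 0.409 -0.099  0.044]
(462, 286) [ 0.394 -0.286  0.051]
(273, 140) [0.713 0.1   0.017]
mid ('top',) 1296 [ 0.5806 -0.2061  0.04    0.576  -0.0183] med 0.0007 rim [ 0.5305 -0.2052  0.1172]
mid ('side',) 1029 [ 0.5816 -0.2054  0.04    0.576  -0.0564] med 0.0008 rim [ 0.5316 -0.2026  0.1172]
mid ('top', 'side') 2325 [ 0.5814 -0.2065  0.04    0.576  -0.072 ] med 0.0007 rim [ 0.5314 -0.2029  0.1172]
slim ('top',) 1160 [0.5838 0.0024 0.036  0.576  0.0161] med 0.0006 rim [0.5185 0.0013 0.1366]
slim ('side',) 1315 [0.5855 0.0057 0.036  0.576  0.0405] med 0.0007 rim [0.5202 0.0031 0.1366]
slim ('top', 'side') 2475 [0.5856 0.0052 0.036  0.576  0.0344] med 0.0007 rim [0.5203 0.003  0.1366]
tub ('top',) 520 [0.5577 0.1954 0.     0.     0.    ] med 0.0005 rim [0.5577 0.1954 0.062 ]
tub ('side',) 1958 [0.5597 0.2002 0.     0.     0.    ] med 0.0009 rim [0.5597 0.2002 0.062 ]
tub ('top', 'side') 2478 [0.5585 0.1968 0.     0.     0.    ] med 0.0008 rim [0.5585 0.1968 0.062 ]
```

Run:
```python
from h import *
W=cloud(dict(np.load('pics/side.npz')))
for u,v in[(398,112),(400,95),(390,50),(421,55),(402,48),(325,100),(345,80),(466,12)]:print((u,v),W[v,u].round(3))
```

```text
(398, 112) [ 0.392 -0.561  0.041]
(400, 95) [ 0.394 -0.561  0.093]
(390, 50) [ 0.44  -0.583  0.21 ]
(421, 55) [ 0.355 -0.578  0.204]
(402, 48) [ 0.405 -0.553  0.226]
(325, 100) [ 0.599 -0.503  0.075]
(345, 80) [ 0.585 -0.7    0.071]
(466, 12) [ 0.264 -0.496  0.335]
```

```bash
python3 -m creep '[{"y":0.05,"z":0.03},{"y":0.11,"z":0.03,"spin":-8},{"x":0.03,"y":0.165,"z":0.01,"spin":-16},{"x":0.07,"y":0.21,"z":0,"spin":-24},{"x":0.11,"y":0.255,"z":-0.01,"spin":-28},{"x":0.16,"y":0.295,"z":-0.02,"spin":-28},{"x":0.2,"y":0.33,"z":-0.03,"spin":-28},{"x":0.24,"y":0.355,"z":-0.03,"spin":-28},{"x":0.268,"y":0.361,"z":-0.04,"spin":-28},{"x":0.268,"y":0.361,"z":-0.06,"spin":-28},{"x":0.268,"y":0.361,"z":-0.06,"spin":-28}]' 0.087 5
python3 - <<'E'
from h import *
c=snap('top','top2.png');d=snap('side','side2.png')
cv2.imwrite('pics/c2.png',np.hstack([cv2.resize(c['pixels'][130:300,330:500],(400,400)),cv2.resize(d['pixels'][60:230,220:390],(400,400))]))
s=r.read_state();print(s['ee_pos'],s['eef_rot'])
E
```

```text
[ 0.2688298  -0.56402565  0.24707442] [ 8.45650944e-01 -5.33736187e-01 -3.58836089e-04 -1.85527768e-04]invalid input at $[0]: expected keys x, y, z, spin
```

View pics/c2.png

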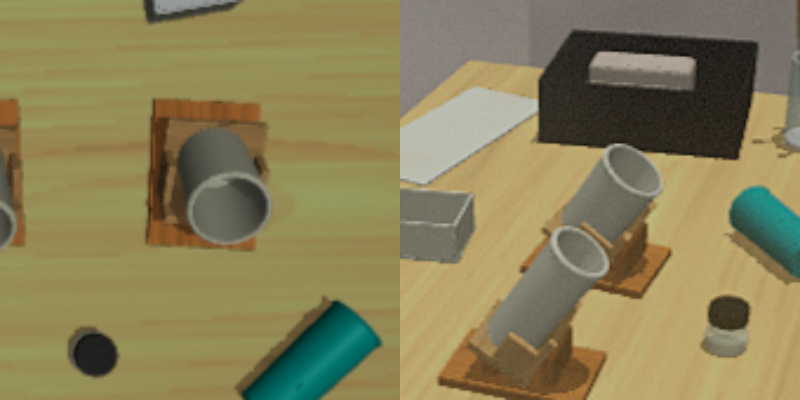

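The move was refused because every row needs all four keys. The crop shows mid (rim centre about (228,208)) and slim undisturbed in their cradles.

```bash
python3 -m creep '[{"x":0,"y":0.05,"z":0.03,"spin":0},{"x":0,"y":0.11,"z":0.03,"spin":-8},{"x":0.03,"y":0.165,"z":0.01,"spin":-16},{"x":0.07,"y":0.21,"z":0,"spin":-24},{"x":0.11,"y":0.255,"z":-0.01,"spin":-28},{"x":0.16,"y":0.295,"z":-0.02,"spin":-28},{"x":0.2,"y":0.33,"z":-0.03,"spin":-28},{"x":0.24,"y":0.355,"z":-0.03,"spin":-28},{"x":0.268,"y":0.361,"z":-0.04,"spin":-28},{"x":0.268,"y":0.361,"z":-0.06,"spin":-28},{"x":0.268,"y":0.361,"z":-0.06,"spin":-28}]' 0.087 5
python3 - <<'E'
from h import *
c=snap('top','top3.png');d=snap('side','side3.png')
cv2.imwrite('pics/c3.png',np.hstack([cv2.resize(c['pixels'][130:300,330:500],(400,400)),cv2.resize(d['pixels'][60:230,220:390],(400,400))]))
s=r.read_state();print(s['ee_pos'],s['eef_rot'])
E
```

```text
time: 1.58
ee_pos: [0.5361, -0.2028, 0.186]
eef_rot: [-0.692, 0.722, 0.001, -0.001]
ft_force: [0.2, -0.1, 0.4]
width: 0.087
[ 0.53675959 -0.20346939  0.18800146] [-6.91243586e-01  7.22621821e-01 -4.53879830e-05 -8.12393673e-05]
```

View pics/c3.png

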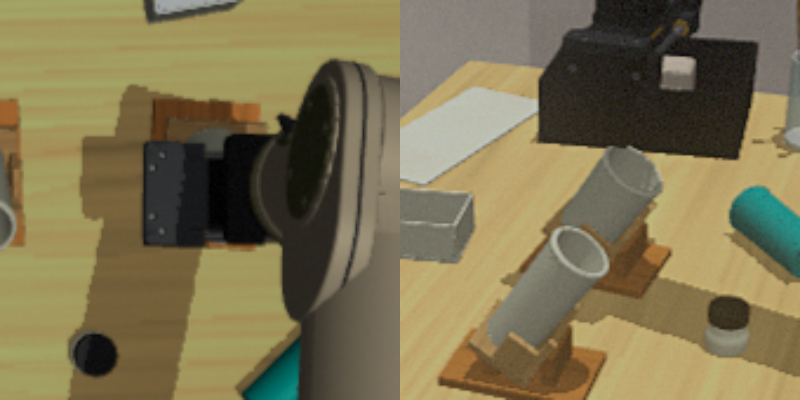

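The gripper is centred over mid's rim (left crop, around (205,195)) and clear of everything. Descend and grip gently.

```bash
python3 -m creep '[{"x":0,"y":0,"z":-0.03,"spin":0},{"x":0,"y":0,"z":-0.055,"spin":0},{"x":0,"y":0,"z":-0.072,"spin":0},{"x":0,"y":0,"z":-0.072,"spin":0}]' 0.087 5; python3 -m creep '[{"x":0,"y":0,"z":0,"spin":0},{"x":0,"y":0,"z":0,"spin":0},{"x":0,"y":0,"z":0,"spin":0},{"x":0,"y":0,"z":0,"spin":0},{"x":0,"y":0,"z":0,"spin":0},{"x":0,"y":0,"z":0,"spin":0}]' 0.05 5
```

```text
time: 2.17
ee_pos: [0.5365, -0.2033, 0.1152]
eef_rot: [-0.691, 0.723, 0.0, -0.0]
ft_force: [-0.2, 0.1, 0.9]
width: 0.0873
time: 2.92
ee_pos: [0.5371, -0.2036, 0.116]
eef_rot: [-0.691, 0.723, -0.0, -0.0]
ft_force: [-1.8, -1.1, 5.6]
width: 0.0684
```

```bash
python3 -m creep '[{"x":0,"y":0,"z":0.015,"spin":0},{"x":0,"y":0,"z":0.04,"spin":0},{"x":0,"y":0,"z":0.07,"spin":0},{"x":0,"y":0,"z":0.1,"spin":0},{"x":0,"y":0,"z":0.12,"spin":0},{"x":0,"y":0,"z":0.12,"spin":0},{"x":0,"y":0,"z":0.12,"spin":0}]'
python3 - <<'E'
from h import *
d=snap('side','side4.png')
cv2.imwrite('pics/c4.png',cv2.resize(d['pixels'][20:190,220:420],(800,680))[:600])
E
```

```text
time: 3.8
ee_pos: [0.5366, -0.203, 0.2347]
eef_rot: [-0.691, 0.722, 0.001, -0.0]
ft_force: [-0.7, 0.3, -1.7]
width: 0.068
```

View pics/c4.png

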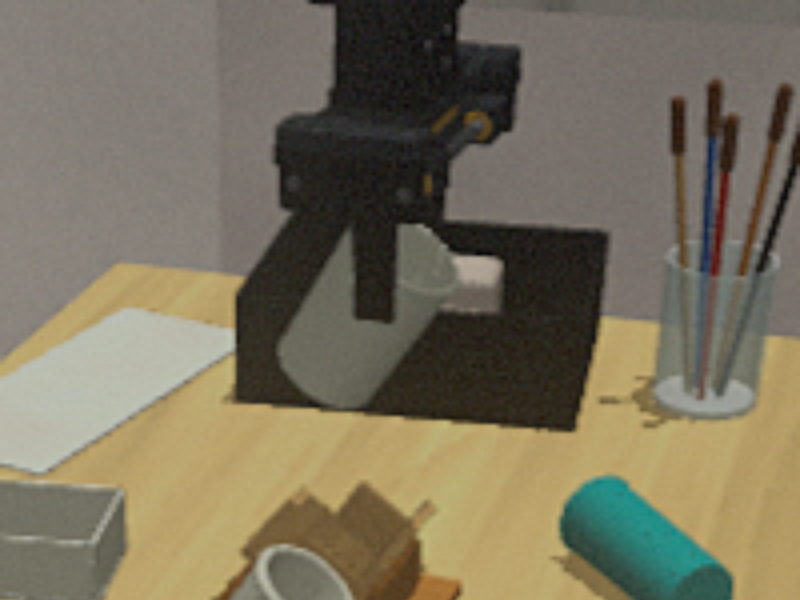

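Mid is held but still leaning about 33° (finger tip at about (375,318), foot at (340,395)), so it did not pivot by itself. I'll carry it to the free patch of bench beyond the tub and right it against the bench there.

```bash
python3 -m creep '[{"x":-0.01,"y":0.02,"z":0.045,"spin":0},{"x":-0.02,"y":0.08,"z":0.05,"spin":0},{"x":-0.03,"y":0.14,"z":0.05,"spin":0},{"x":-0.04,"y":0.2,"z":0.05,"spin":0},{"x":-0.05,"y":0.26,"z":0.05,"spin":0},{"x":-0.06,"y":0.32,"z":0.05,"spin":0},{"x":-0.07,"y":0.38,"z":0.05,"spin":0},{"x":-0.08,"y":0.44,"z":0.04,"spin":0},{"x":-0.09,"y":0.5,"z":0,"spin":0},{"x":-0.09,"y":0.54,"z":-0.05,"spin":0},{"x":-0.09,"y":0.54,"z":-0.09,"spin":0},{"x":-0.09,"y":0.54,"z":-0.11,"spin":0}]' 
python3 -m creep '[{"x":0,"y":0,"z":-0.0,"spin":0},{"x":0,"y":0,"z":0,"spin":0}]'
cat >> h.py <<'E'
def held(fn,dims,yaw0=0,t0=.57,grip=.08):
    d=snap('side',fn);e=r.read_state()['ee_pos']
    g=np.array(e)-[0,0,.006]
    P=pts(d,g[:2],.11,.008,g[2]+.05)
    a=np.array([-np.sin(t0),0,np.cos(t0)]);f=g-grip*a
    P=P[np.linalg.norm(np.cross(P-f,a),axis=1)<.05]
    p,m=fit(P,[*f,t0,yaw0],dims,[0,1,2,3])
    a=np.array([-np.sin(p[3])*np.cos(p[4]),-np.sin(p[3])*np.sin(p[4]),np.cos(p[3])])
    print('tcp',np.round(e,4),'n',len(P),'med',round(m,4),'foot',p[:3].round(4),'tilt',np.degrees(p[3]).round(1),'grip along axis',((g-p[:3])@a).round(4),'lowest',(p[2]-dims[0]*abs(np.sin(p[3]))).round(4))
    return d
MID=(.031,.034,.092,.003);SLIM=(.0245,.027,.12,.003)
E
python3 -c "
from h import *
held('side5.png',MID)"
```

```text
time: 5.35
ee_pos: [0.445, 0.3363, 0.1221]
eef_rot: [-0.692, 0.722, 0.001, -0.003]
ft_force: [1.0, -0.3, 0.1]
width: 0.0686
time: 5.6
ee_pos: [0.4481, 0.3368, 0.1274]
eef_rot: [-0.691, 0.723, -0.0, 0.001]
ft_force: [-0.0, 0.6, -0.3]
width: 0.0685
tcp [0.4481 0.3369 0.1276] n 1358 med 0.0007 foot [0.477  0.3373 0.0479] tilt 22.0 grip along axis 0.0791 lowest 0.0363
```

```bash
python3 -m creep '[{"x":0,"y":0,"z":-0.02,"spin":0},{"x":0,"y":0,"z":-0.025,"spin":0},{"x":0,"y":0,"z":-0.025,"spin":0}]' - 3
python3 -m creep '[{"x":0.02,"y":0,"z":-0.025,"spin":0},{"x":0,"y":0,"z":-0.025,"spin":0},{"x":0,"y":0,"z":-0.025,"spin":0}]' - 3
python3 -c "
from h import *
held('side6.png',MID,0,.3)"
```

```text
time: 6.02
ee_pos: [0.4473, 0.3368, 0.1014]
eef_rot: [-0.691, 0.723, -0.0, 0.0]
ft_force: [0.3, 0.1, -0.5]
width: 0.0688
time: 6.4
ee_pos: [0.4465, 0.3375, 0.0766]
eef_rot: [-0.692, 0.722, -0.0, 0.0]
ft_force: [0.3, 0.7, -1.8]
width: 0.0689
tcp [0.4472 0.3373 0.0766] n 1056 med 0.0004 foot [0.4604 0.3387 0.0109] tilt 12.7 grip along axis 0.0611 lowest 0.0041
```

Mid's foot now rests on the bench at 12.7° tilt. Releasing lets it rock upright, and then I can regrip it properly.

```bash
python3 -m creep '[{"x":0.006,"y":0,"z":-0.002,"spin":0},{"x":0.012,"y":0,"z":-0.002,"spin":0},{"x":0.012,"y":0,"z":-0.002,"spin":0}]' - 3
python3 -m creep '[{"x":0,"y":0,"z":0,"spin":0},{"x":0,"y":0,"z":0,"spin":0},{"x":0,"y":0,"z":0.006,"spin":0},{"x":0,"y":0,"z":0.012,"spin":0},{"x":0,"y":0,"z":0.012,"spin":0}]' 0.08 3
python3 -c "
from h import *
d=held('side7.png',MID,0,.05,.08)
cv2.imwrite('pics/c7.png',cv2.resize(d['pixels'][150:390,120:440],(800,600)))"
```

```text
time: 6.82
ee_pos: [0.46, 0.3366, 0.0736]
eef_rot: [-0.691, 0.723, -0.0, 0.0]
ft_force: [-0.2, 0.5, 3.2]
width: 0.0683
time: 7.45
ee_pos: [0.4593, 0.3371, 0.0864]
eef_rot: [-0.691, 0.722, -0.0, 0.001]
ft_force: [-0.9, -0.1, -0.1]
width: 0.0798
tcp [0.4591 0.3369 0.086 ] n 1140 med 0.0005 foot [0.4629 0.3397 0.0098] tilt -0.0 grip along axis 0.0702 lowest 0.0098
```

View pics/c7.png

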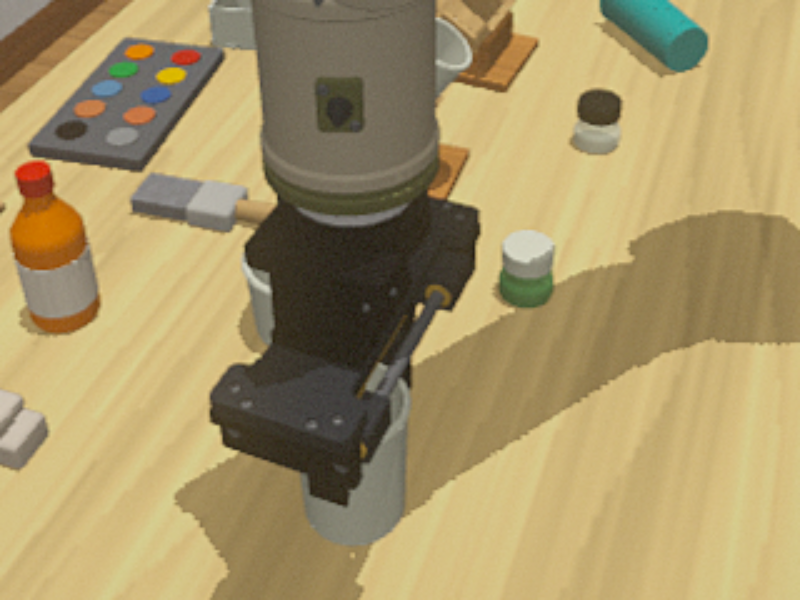

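The picture shows mid standing upright on the bench (foot at about (355,535)), with jar, glue and brush untouched. I regrip it 10 mm below the rim and lift.

```bash
python3 -m creep '[{"x":0.004,"y":0.002,"z":0.002,"spin":0},{"x":0.004,"y":0.002,"z":0.002,"spin":0}]' 0.08 12
python3 -m creep '[{"x":0,"y":0,"z":0,"spin":0},{"x":0,"y":0,"z":0,"spin":0},{"x":0,"y":0,"z":0,"spin":0},{"x":0,"y":0,"z":0,"spin":0}]' 0.05 12
python3 -m creep '[{"x":0,"y":0,"z":0.02,"spin":0},{"x":0,"y":0,"z":0.05,"spin":0},{"x":0,"y":0,"z":0.09,"spin":0},{"x":0.02,"y":-0.03,"z":0.1,"spin":0},{"x":0.05,"y":-0.075,"z":0.1,"spin":0},{"x":0.08,"y":-0.12,"z":0.1,"spin":0},{"x":0.095,"y":-0.142,"z":0.1,"spin":0},{"x":0.095,"y":-0.142,"z":0.1,"spin":0},{"x":0.095,"y":-0.142,"z":0.1,"spin":0}]'
python3 -c "
from h import *
d=held('side8.png',MID,0,.02,.082)
P=pts(d,(.5585,.197),.06,.008,.066);P=P[P[:,2]<.064]
p,m=fit(P,[.5585,.197,0,0,0],(.038,.042,.062,.0035),[0,1]);print('tub',p.round(4),len(P),m)
"
```

```text
time: 7.75
ee_pos: [0.4633, 0.339, 0.0877]
eef_rot: [-0.691, 0.723, -0.0, 0.0]
ft_force: [0.3, 0.8, 0.4]
width: 0.0801
time: 8.25
ee_pos: [0.4628, 0.3388, 0.0875]
eef_rot: [-0.691, 0.722, -0.0, -0.0]
ft_force: [-0.7, -0.5, -0.2]
width: 0.068
time: 9.38
ee_pos: [0.5575, 0.1981, 0.1885]
eef_rot: [-0.692, 0.722, 0.0, 0.001]
ft_force: [-0.5, 0.3, -0.7]
width: 0.0674
tcp [0.5573 0.1984 0.1884] n 3627 med 0.0136 foot [0.5528 0.1993 0.0491] tilt -8.5 grip along axis 0.1325 lowest 0.0445
tub [0.5589 0.1971 0.     0.     0.    ] 1825 0.0006423412618020083
```

```bash
python3 -c "
from h import *
d=dict(np.load('pics/side.npz'))
P=pts(d,(.5575,.198),.05,.075,.2)
p,m=fit(P,[.5575,.198,.1,.02,0],MID,[0,1,2,3]);print(p.round(4),len(P),m)
p,m=fit(P,[.5575,.198,.1,0,0],MID,[0,1]);print(p.round(4),len(P),m)
"
```

```text
[ 5.580e-01  1.997e-01  1.032e-01 -4.000e-04  0.000e+00] 1735 0.0006294564165467281
[0.5581 0.1996 0.1    0.     0.    ] 1735 0.0006514222671460852
```

```bash
python3 -m creep '[{"x":0.001,"y":-0.0025,"z":-0.01,"spin":0},{"x":0.001,"y":-0.0025,"z":-0.03,"spin":0},{"x":0.001,"y":-0.0025,"z":-0.045,"spin":0},{"x":0.001,"y":-0.0025,"z":-0.06,"spin":0},{"x":0.001,"y":-0.0025,"z":-0.075,"spin":0},{"x":0.001,"y":-0.0025,"z":-0.085,"spin":0},{"x":0.001,"y":-0.0025,"z":-0.088,"spin":0},{"x":0.001,"y":-0.0025,"z":-0.09,"spin":0},{"x":0.001,"y":-0.0025,"z":-0.09,"spin":0}]'
python3 -m creep '[{"x":0,"y":0,"z":-0.002,"spin":0},{"x":0,"y":0,"z":-0.003,"spin":0},{"x":0,"y":0,"z":-0.004,"spin":0},{"x":0,"y":0,"z":-0.004,"spin":0}]' - 6
```

```text
time: 10.55
ee_pos: [0.5591, 0.1945, 0.0978]
eef_rot: [-0.691, 0.722, -0.0, 0.0]
ft_force: [-0.4, 0.9, -0.8]
width: 0.0681
time: 11.05
ee_pos: [0.5589, 0.1944, 0.0935]
eef_rot: [-0.691, 0.722, 0.0, 0.0]
ft_force: [-0.2, 0.9, 0.3]
width: 0.068
```

```bash
python3 -m creep '[{"x":0,"y":0,"z":-0.001,"spin":0},{"x":0,"y":0,"z":-0.0015,"spin":0},{"x":0,"y":0,"z":-0.0015,"spin":0}]' - 4
python3 -m creep '[{"x":0,"y":0,"z":0,"spin":0},{"x":0,"y":0,"z":0,"spin":0},{"x":0,"y":0,"z":0,"spin":0},{"x":0,"y":0,"z":0.03,"spin":0},{"x":0,"y":0,"z":0.07,"spin":0},{"x":0,"y":0,"z":0.11,"spin":0},{"x":0,"y":-0.05,"z":0.11,"spin":0},{"x":-0.02,"y":-0.11,"z":0.11,"spin":0},{"x":-0.02,"y":-0.14,"z":0.11,"spin":3},{"x":-0.034,"y":-0.17,"z":0.11,"spin":5},{"x":-0.034,"y":-0.191,"z":0.11,"spin":5},{"x":-0.034,"y":-0.191,"z":0.11,"spin":5}]' 0.084 4
python3 - <<'E'
from h import *
c=snap('top','top9.png');d=snap('side','side9.png')
for C in(c,d):
    P=pts(C,(.5585,.197),.06,.075,.2); p,m=fit(P,[.5585,.197,.005,0,0],MID,[0,1,2]);print('mid',p.round(4),len(P),m)
    P=pts(C,(.5585,.197),.06,.008,.06); p,m=fit(P,[.5585,.197,0,0,0],(.038,.042,.062,.0035),[0,1]);print('tub',p.round(4),len(P),m)
    P=pts(C,(.52,.003),.09,.05,.165); p,m=fit(P,[.5856,.0052,.036,.576,.03],SLIM,[0,1]);print('slim',p.round(4),len(P),m)
cv2.imwrite('pics/c9.png',np.hstack([cv2.resize(c['pixels'][140:280,190:400],(400,300)),cv2.resize(d['pixels'][140:320,150:390],(400,300))]))
E
```

```text
time: 11.42
ee_pos: [0.5591, 0.1943, 0.0925]
eef_rot: [-0.691, 0.723, -0.0, 0.0]
ft_force: [-2.3, 1.1, 5.3]
width: 0.0681
time: 12.92
ee_pos: [0.5249, 0.0016, 0.202]
eef_rot: [0.721, -0.693, 0.0, 0.0]
ft_force: [0.8, 1.2, -0.2]
width: 0.0839
mid [0.5589 0.1924 0.0081 0.     0.    ] 301 0.0004913151758742934
tub [0.5529 0.1868 0.     0.     0.    ] 516 0.004874426811290007
slim [0.5856 0.0052 0.036  0.576  0.03  ] 0 nan
mid [0.5582 0.1955 0.0085 0.     0.    ] 884 0.0007538780133185922
tub [0.5592 0.1966 0.     0.     0.    ] 1064 0.0005880514193707213
slim [0.5849 0.0059 0.036  0.576  0.03  ] 1283 0.0007448582661858036
  return _methods._mean(a, axis=axis, dtype=dtype,
  ret = ret.dtype.type(ret / rcount)
```

View pics/c9.png

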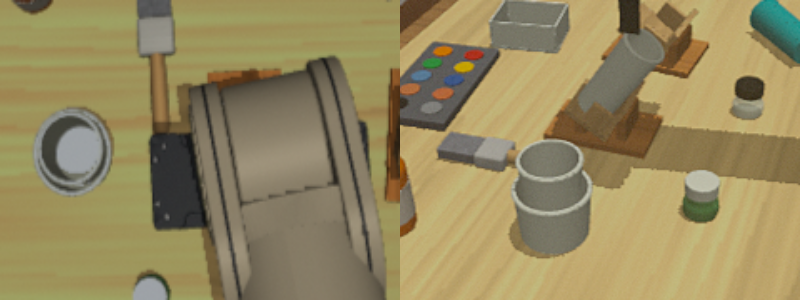

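Mid stands nested in the tub (left crop (72,150), right crop (550,195)), and the press reached 5 N at the seat height. The fitted height of 8 mm carries the same +3 mm bias seen while it was held. Now slim.

```bash
python3 -m creep '[{"x":0,"y":0.002,"z":-0.03,"spin":0},{"x":0,"y":0.002,"z":-0.055,"spin":0},{"x":0,"y":0.002,"z":-0.069,"spin":0},{"x":0,"y":0.002,"z":-0.069,"spin":0}]' 0.084 4
python3 -m creep '[{"x":0,"y":0,"z":0,"spin":0},{"x":0,"y":0,"z":0,"spin":0},{"x":0,"y":0,"z":0,"spin":0},{"x":0,"y":0,"z":0,"spin":0},{"x":0,"y":0,"z":0,"spin":0},{"x":0,"y":0,"z":0,"spin":0}]' 0.035 5
python3 -m creep '[{"x":0,"y":0,"z":0.015,"spin":0},{"x":0,"y":0,"z":0.04,"spin":0},{"x":0,"y":0,"z":0.08,"spin":0},{"x":0,"y":0,"z":0.12,"spin":0},{"x":-0.02,"y":0,"z":0.14,"spin":0},{"x":-0.04,"y":0,"z":0.14,"spin":0},{"x":-0.06,"y":0,"z":0.14,"spin":0}]' - 4
python3 -c "
from h import *
held('side10.png',SLIM,0.03,.4,.107)"
```

```text
time: 13.52
ee_pos: [0.5246, 0.0061, 0.1325]
eef_rot: [0.723, -0.691, -0.001, 0.0]
ft_force: [0.1, 0.6, -0.0]
width: 0.0839
time: 14.28
ee_pos: [0.525, 0.0051, 0.1333]
eef_rot: [0.722, -0.692, 0.0, 0.0]
ft_force: [-0.6, -1.2, 3.0]
width: 0.0541
time: 15.15
ee_pos: [0.4644, 0.0057, 0.2741]
eef_rot: [0.722, -0.691, 0.0, -0.0]
ft_force: [-0.4, -0.3, -1.7]
width: 0.0544
tcp [0.4626 0.0058 0.274 ] n 1587 med 0.0008 foot [0.4951 0.009  0.1682] tilt 16.9 grip along axis 0.1049 lowest 0.1611
```

```bash
python3 -m creep '[{"x":0,"y":0.05,"z":0,"spin":0},{"x":0,"y":0.11,"z":0,"spin":0},{"x":0,"y":0.17,"z":0,"spin":0},{"x":0,"y":0.23,"z":0,"spin":0},{"x":0,"y":0.29,"z":-0.02,"spin":0},{"x":0,"y":0.33,"z":-0.06,"spin":0},{"x":0,"y":0.33,"z":-0.1,"spin":0},{"x":0,"y":0.33,"z":-0.135,"spin":0},{"x":0,"y":0.33,"z":-0.149,"spin":0},{"x":0,"y":0.33,"z":-0.149,"spin":0}]' - 4
python3 -c "
from h import *
held('side11.png',SLIM,0.03,.2,.107)"
```

```text
time: 16.45
ee_pos: [0.465, 0.3353, 0.1242]
eef_rot: [0.722, -0.692, -0.0, 0.0]
ft_force: [-0.0, 0.4, -1.0]
width: 0.0543
tcp [0.4655 0.3357 0.1252] n 1198 med 0.0004 foot [0.487  0.3359 0.0151] tilt 11.0 grip along axis 0.1064 lowest 0.0104
```

```bash
python3 -m creep '[{"x":0,"y":0,"z":-0.005,"spin":0},{"x":0,"y":0,"z":-0.009,"spin":0},{"x":0.006,"y":0,"z":-0.011,"spin":0},{"x":0.012,"y":0,"z":-0.012,"spin":0},{"x":0.018,"y":0,"z":-0.012,"spin":0},{"x":0.018,"y":0,"z":-0.012,"spin":0}]' - 3
python3 -c "
from h import *
held('side12.png',SLIM,0.03,.1,.107)"
```

```text
time: 17.25
ee_pos: [0.4833, 0.3351, 0.1117]
eef_rot: [0.722, -0.692, -0.0, 0.0]
ft_force: [-0.1, -0.4, 1.0]
width: 0.0541
tcp [0.483  0.3351 0.1118] n 1182 med 0.0006 foot [0.4894 0.3356 0.01  ] tilt 3.5 grip along axis 0.096 lowest 0.0085
```

```bash
python3 -m creep '[{"x":0,"y":0,"z":0,"spin":0},{"x":0,"y":0,"z":0,"spin":0},{"x":0.004,"y":0,"z":0.004,"spin":0},{"x":0.004,"y":0,"z":0.004,"spin":0},{"x":0.004,"y":0,"z":0.004,"spin":0}]' 0.07 3
python3 -c "
from h import *
held('side13.png',SLIM,0,.0,.107)"
```

```text
time: 17.92
ee_pos: [0.487, 0.3353, 0.1161]
eef_rot: [0.722, -0.692, 0.0, -0.0]
ft_force: [-1.0, 0.0, -0.8]
width: 0.0696
tcp [0.4869 0.3353 0.116 ] n 1274 med 0.0004 foot [0.4888 0.3356 0.01  ] tilt 0.1 grip along axis 0.1 lowest 0.01
```

```bash
python3 -m creep '[{"x":0.0015,"y":0,"z":0,"spin":0},{"x":0.0015,"y":0,"z":0,"spin":0},{"x":0.0015,"y":0,"z":0,"spin":0},{"x":0.0015,"y":0,"z":0,"spin":0}]' 0.035 12
python3 -m creep '[{"x":0,"y":0,"z":0.02,"spin":0},{"x":0,"y":0,"z":0.06,"spin":0},{"x":0,"y":0,"z":0.11,"spin":0},{"x":0.01,"y":-0.02,"z":0.13,"spin":0},{"x":0.03,"y":-0.06,"z":0.13,"spin":0},{"x":0.05,"y":-0.1,"z":0.13,"spin":0},{"x":0.07,"y":-0.14,"z":0.13,"spin":0},{"x":0.07,"y":-0.14,"z":0.13,"spin":0},{"x":0.07,"y":-0.14,"z":0.13,"spin":0},{"x":0.07,"y":-0.14,"z":0.13,"spin":0}]'
python3 - <<'E'
from h import *
d=snap('side','side14.png')
P=pts(d,(.5585,.197),.05,.115,.26); P=P[np.hypot(P[:,0]-.5585,P[:,1]-.1955)<.045]
p,m=fit(P,[.5585,.196,.131,.02,0],SLIM,[0,1,3]);print('slim',p.round(4),len(P),m)
p,m=fit(P,[.5585,.196,.131,0,0],SLIM,[0,1]);print('slim',p.round(4),len(P),m)
P=pts(d,(.5585,.197),.06,.072,.094); p,m=fit(P,[.5585,.195,.005,0,0],MID,[0,1]);print('mid',p.round(4),len(P),m)
print(r.read_state()['ee_pos'])
cv2.imwrite('pics/c14.png',cv2.resize(d['pixels'][60:310,130:360],(552,600)))
E
```

```text
time: 18.48
ee_pos: [0.4884, 0.3354, 0.1161]
eef_rot: [0.722, -0.692, 0.0, 0.0]
ft_force: [0.5, 0.4, -0.6]
width: 0.0541
time: 19.73
ee_pos: [0.5578, 0.1968, 0.2467]
eef_rot: [0.723, -0.691, -0.0, -0.0]
ft_force: [-0.4, 0.5, -1.0]
width: 0.0538
slim [0.5583 0.1971 0.131  0.0025 0.    ] 1888 0.0005849706601586523
slim [0.5581 0.1971 0.131  0.     0.    ] 1888 0.0005835874819989473
mid [0.558  0.1953 0.005  0.     0.    ] 672 0.0006181885732772403
[0.55785176 0.19669154 0.24655742]
```

View pics/c14.png

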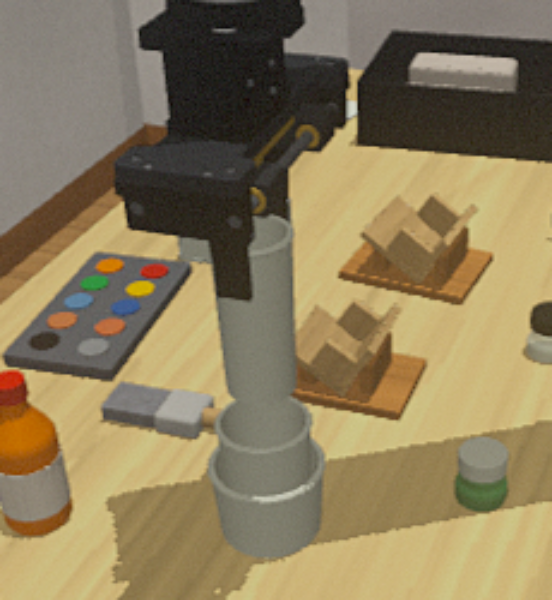

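Slim hangs upright right above mid (foot at about (260,390), mid's mouth at (262,410)); only y is off, by about 2 mm. Lower it.

```bash
python3 -m creep '[{"x":0,"y":-0.002,"z":-0.01,"spin":0},{"x":0,"y":-0.002,"z":-0.025,"spin":0},{"x":0,"y":-0.002,"z":-0.04,"spin":0},{"x":0,"y":-0.002,"z":-0.055,"spin":0},{"x":0,"y":-0.002,"z":-0.07,"spin":0},{"x":0,"y":-0.002,"z":-0.085,"spin":0},{"x":0,"y":-0.002,"z":-0.097,"spin":0},{"x":0,"y":-0.002,"z":-0.107,"spin":0},{"x":0,"y":-0.002,"z":-0.113,"spin":0},{"x":0,"y":-0.002,"z":-0.116,"spin":0},{"x":0,"y":-0.002,"z":-0.116,"spin":0}]' - 6
python3 -m creep '[{"x":0,"y":0,"z":-0.002,"spin":0},{"x":0,"y":0,"z":-0.004,"spin":0},{"x":0,"y":0,"z":-0.005,"spin":0},{"x":0,"y":0,"z":-0.006,"spin":0},{"x":0,"y":0,"z":-0.006,"spin":0}]' - 4
```

```text
time: 21.15
ee_pos: [0.5585, 0.1933, 0.1302]
eef_rot: [0.722, -0.692, 0.0, -0.0]
ft_force: [-0.3, 0.2, -0.7]
width: 0.0539
time: 21.78
ee_pos: [0.5588, 0.1935, 0.1247]
eef_rot: [0.722, -0.692, 0.0, -0.0]
ft_force: [-1.0, -1.5, 5.2]
width: 0.0541
```

Contact of 5 N at the expected seat height. Open, retreat straight up and check.

```bash
python3 -m creep '[{"x":0,"y":0,"z":0,"spin":0},{"x":0,"y":0,"z":0,"spin":0},{"x":0,"y":0,"z":0,"spin":0},{"x":0,"y":0,"z":0.03,"spin":0},{"x":0,"y":0,"z":0.07,"spin":0},{"x":0,"y":0,"z":0.12,"spin":0},{"x":-0.05,"y":0,"z":0.13,"spin":0},{"x":-0.1,"y":0,"z":0.13,"spin":0},{"x":-0.1,"y":-0.06,"z":0.13,"spin":0},{"x":-0.1,"y":-0.12,"z":0.13,"spin":0},{"x":-0.1,"y":-0.12,"z":0.13,"spin":0}]' 0.075 4
python3 - <<'E'
from h import *
c=snap('top','top15.png');d=snap('side','side15.png')
for n,C in(('top',c),('side',d)):
    for k,D,z0,lo,hi in(('slim',SLIM,.009,.104,.2),('mid',MID,.005,.07,.094),('tub',(.038,.042,.062,.0035),0,.01,.058)):
        P=pts(C,(.5585,.195),.055,lo,hi)
        if len(P)<50: print(n,k,len(P));continue
        p,m=fit(P,[.5585,.195,z0,.01,0],D,[0,1,2]);print(n,k,p.round(4),len(P),round(m,4),'top z',np.percentile(P[:,2],98).round(4))
cv2.imwrite('pics/c15.png',np.hstack([cv2.resize(c['pixels'][120:300,150:390],(400,300)),cv2.resize(d['pixels'][140:320,90:330],(400,300))]))
E
```

```text
time: 23.15
ee_pos: [0.4585, 0.0684, 0.254]
eef_rot: [0.72, -0.694, 0.001, 0.001]
ft_force: [-0.6, 1.0, 0.3]
width: 0.0748
top slim [0.5583 0.192  0.0128 0.01   0.    ] 257 0.0005 top z 0.131
top mid [0.5589 0.1877 0.0712 0.01   0.    ] 161 0.0017 top z 0.0939
top tub [0.5433 0.1761 0.011  0.01   0.    ] 358 0.0038 top z 0.0577
side slim [0.5594 0.1939 0.0203 0.01   0.    ] 795 0.0006 top z 0.1308
side mid [0.5584 0.1951 0.0161 0.01   0.    ] 436 0.0007 top z 0.0936
side tub [0.5593 0.1971 0.0094 0.01   0.    ] 916 0.0006 top z 0.0576
```

View pics/c15.png

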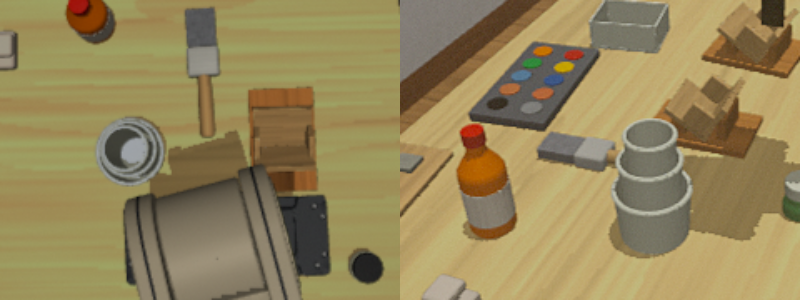

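The three beakers stand concentric (left crop (130,150), right crop (652,190)). Slim's rim measures 131 mm against 129 mm nominal, and the arm is clear.

```bash
python3 -c "
from bench import r
print(r.close_job())"
```

```text
the job is handed in; nothing more can be done
None
```

The three beakers are nested and the job is handed in, at about 23 s of the 64 s allowed. The hand-in reports no verdict, so this rests on my own checks.

**What I did:** The tool only turns about the vertical, so I couldn't tilt either beaker upright in the gripper. I took each one out of its cradle with a light grip and let it swing. I then stood it upright on free bench beyond the tub, regripped it 10 mm below the rim and lowered it in. Mid went into the tub and was released before slim went into mid.

**Last checks:**
- **Seating:** both beakers met about 5 N of contact at the expected seat height, far below the 40 N limit.
- **Centring:** in the side view the beaker centres agree within about 2–3 mm.
- **Height:** slim's rim measured 131 mm against 129 mm nominal, within camera accuracy.
- **Upright and clear:** the last picture shows the stack upright and the gripper clear. The glue, brush and carton look unmoved there; I did not measure the bystanders.

**Checks that disagreed:**
- The fitted foot heights read 3 to 11 mm too high, because the beakers' slight taper fixes height poorly. I relied on contact force and rim height instead.
- The final top-view fits for tub and mid were unusable because the views of the nested beakers overlap.

**Along the way:**
- The first move was refused because its rows lacked some keys.
- I once lowered mid 25 mm more than intended over the bench. It slid gently in the grip and was not dropped.

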